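# Lay a standing tube offcut down in its jig and push it home

### The job

Tip the dark square tube that stands on end in the blue jig over towards the yellow end stop, by pushing near its top, so that it lies flat between the two steel rails; then push it along the rails until the end that was its top rests squarely against the stop. Only push it with the fingers, never pinch or lift it, and leave the tape measure and the blue magnet where they are.

Things in the scene. Friction and masses are not known exactly. Their poses are not given: they have to be found in the camera images.
- jig: Tube jig, fixed; its place and angle vary. Blue base plate 240 x 90 mm, 6 mm thick. Origin on the channel's centre line at platen height; x runs along the channel towards the stop, y across, z up. Two steel rails run from x = -90 to 115 mm, inner faces at y = -23 and 23 mm, tops 22 mm above the platen. Stop face at x = 115 mm; the other end is open.
- jig_stop (a point): Centre of the inner face of the jig's yellow end stop, 25 mm above the platen, the height of the axis of a tube lying in the channel. The stop is 70 mm wide and 10 mm thick, its top 39 mm above the platen. Axes as those of the jig.
- tube: Dark grey square steel tube, 38 x 38 x 85 mm, 0.33 to 0.65 kg (hidden), loose, solid for contact. It starts on end on the base plate between the rails, within 0.05 rad of square. Origin in the middle of one long side; y axis along its length, foot to top. Pushed near the top it tips, and falls by itself beyond 24 degrees.
- tube_mid (a point): Centre of the tube. At the start it is 134 to 164 mm short of the face of the stop, 49 mm above the platen; tipped over towards the stop, the tube comes to lie some 30 to 60 mm short of it.
- tube_top (a point): Centre of the tube's upper end face as it stands at the start, then 91 mm above the platen; it is this end that must meet the stop.
- tube_foot (a point): Centre of the tube's lower end face as it stands at the start.
- tape: Dark grey and yellow tape measure, 89 x 100 mm and 53 mm high, loose, on the left of the jig (its +y side). Origin at the centre of its underside. Leave it alone.
- magnet: Blue and steel welding magnet, 26 x 87 mm and 19 mm high, loose, lying on the left of the jig near its open end. Origin at the centre of its underside. Leave it alone.

How it is judged:
By the outcome, as a careful person would: the job done as asked, in the order asked, and still so for the second after the job is handed in, with the robot touching nothing.
It also fails if it takes over 45 s, if anything falls off the work surface, if the arm or the gripper's body presses on something with over 40 N, if the wrist force passes 120 N, or if a joint passes its speed limit or range.

### The arm

A 6-joint arm with a two-finger parallel gripper is mounted at the origin on the work surface; the furniture and walls round the work are solid. World frame = base frame: x ahead of the robot, y to its left, z up, the work surface at z = 0. Lengths are in mm, angles in rad, forces in N, time in s.
With the tool pointing down it reaches from about 350 to 975 mm from the base axis. Payload 7.1 kg.
Tool frame: the origin (TCP) lies at the very end of the fingers, on their centre line; the grasp point (between the pads) lies 19 mm behind it; z points along the fingers, y is the line along which they close (so a half turn about z gives the same grasp; the last joint's range is limited). The gripper opens to 88 mm and grips with 3 to 60 N. Pads are 20 mm wide; open, the fingers measure 115 mm over their backs; the gripper's body (75 mm by 178 mm) begins 61 mm behind the grasp point.
Start: joints at [1.228, 0.423, 1.63, -0, 1.089, -0.019], TCP at [198.825, 592.514, 222.675] pointing down, gripper open.
Joint ranges: [-3, 3], [-0.9, 2.11], [0.09, 2.58], [-1.31, 4.45], [0.11, 2.69], [-2.54, 2.54]. Speed limits (rad/s): [2.39, 2.39, 3.01, 3.14, 3.14, 3.14].

### API

Orientations are given as a rotation vector (axis times angle).
In Python, from workcell import ctrl gives the robot as it stands. The module is installed in compiled form; this text tells all that it offers.
- The arm moves only by the shell command python3 -m inch 'ROWS'. ROWS is JSON, a list of rows, each a list of 7 numbers: the shift along the tool's x, y, z scaled (see below), then the turn, a rotation vector about the tool's x, y, z scaled (see below), then the closure, from -1 (fully open) to 1 (shut). In form: [[tx, ty, tz, wx, wy, wz, hand], ...]. A call has 1 to 10 rows; each row is the pose to reach, as a shift and turn from the pose commanded when the call began, along the tool's axes at that moment; what a row does not reach only later rows make up. The controller multiplies each number of a shift by 0.15 m and each number of a turn by pi/4 rad. A row lasts 1/8 s, in which the tool goes at most 62.5 mm and 10.7 degrees, less where a joint would pass 70% of its speed; a pose out of reach is approached as far as the arm can. A call with a number of a shift or a turn outside -1 to 1 is refused whole. A call with a gripper value outside its range is refused whole. The fingers move at their own pace and stop on an object; the grip force is fixed at half the most. Time passes only in rows, so rows that repeat a pose let the fingers close. It gives the time, the measured TCP pose, the force, the opening and the grip force at its end, in the units of the state.
- ctrl.get_obs(): the state, without advancing time (a new reading comes with each control period).
- ctrl.get_image(name): name is "side" or "top" or "wrist"; returns the picture (480x640x3 uint8, red, green, blue); there is no depth.
- ctrl.camera_params(name): a dict with "vfov" (degrees; the focal length in pixels is half the picture's height over the tangent of half this angle, whatever the lens; pixels are square), "cx", "cy" (the principal point, pixels), "eye" and "attitude" of the camera in the world; the wrist camera has in their place "tool_from_camera" (4x4, takes a point from camera to tool coordinates, whose origin is the TCP and whose axes are the flange's). Camera axes: x right, y up, looking along -z (the intrinsics and any distortion apply to the point x, -y, -z); pixel columns grow to the right and rows downward; lengths in mm; the calibration is good to about 2 mm. A picture is of the moment at which its call begins: read the wrist's pose just before it. camera_params takes no time and is no camera call.
- ctrl.close_job(): hands the job in; it is judged then, once.
The state is a dict: "t": time; "qpos": joint angles; "qvel": joint speeds; "joint_torque": joint torques, N m; "ee_pos": TCP position; "orientation": TCP orientation; "ft_force": force on the tool from outside, world axes, zero at the start; "moment": the same for the moment, N m; "width": finger opening in mm; "grasp_force": force on a finger pad.
Only numpy, scipy, OpenCV 4.12 (cv2) and the standard library are available. Lean on these libraries where they do the work, as an engineer would, in place of code of your own. Each camera call takes 0.05 s, during which the arm holds its last target. There are 200 camera calls.

## Working session

There is one attempt and no reset: what is moved stays moved. The work goes in short steps, Python scripts to look and compute and a shell command to move; the robot and the scene stay as the last step left them, time stands still between calls to the robot, and variables do not carry over. Pictures are saved under pics/ and viewed, at most 10 in all, crops included, and the job is handed in when it is done.

```bash
mkdir -p pics; python3 - <<'E'
from workcell import ctrl
import cv2
o=ctrl.get_obs();print({k:o[k] for k in("t","ee_pos","orientation","width")})
for n in("top","side","wrist"):
    print(n,ctrl.camera_params(n))
    cv2.imwrite(f"pics/{n}0.png",ctrl.get_image(n)[:,:,::-1])
E
```

```text
{'t': 0.0, 'ee_pos': array([198.67120475, 592.00652181, 221.9106354 ]), 'orientation': array([-5.06458976e-01, -3.10021457e+00,  2.30757655e-03]), 'width': 87.9149429854212}
top {'vfov': 48.24615112806276, 'cx': 325.32585072969175, 'cy': 243.52595695476, 'eye': array([391.80500846, 405.87793868, 931.30223268]), 'attitude': array([ 0.04697147, -0.06469212, -1.54282623])}
side {'vfov': 44.24535867049727, 'cx': 327.0689643906597, 'cy': 240.42332559379153, 'eye': array([ 380.48264471, -267.83207167,  574.11409258]), 'attitude': array([ 0.93915878, -0.05060381, -0.11818821])}
wrist {'vfov': 63.544638277855114, 'cx': 318.69944481456577, 'cy': 245.72254656788206, 'tool_from_camera': array([[-1.14908553e-04,  9.67293910e-01,  2.53658193e-01,
         6.93766458e+01],
       [ 9.99999275e-01,  4.15114883e-04, -1.12998371e-03,
        -2.29590208e+00],
       [-1.19832366e-03,  2.53657880e-01, -9.67293256e-01,
        -1.62059019e+02],
       [ 0.00000000e+00,  0.00000000e+00,  0.00000000e+00,
         1.00000000e+00]])}
```

View pics/top0.png

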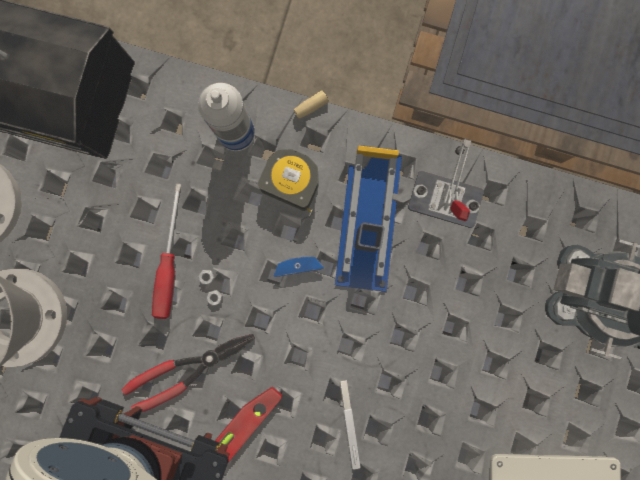

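View pics/side0.png

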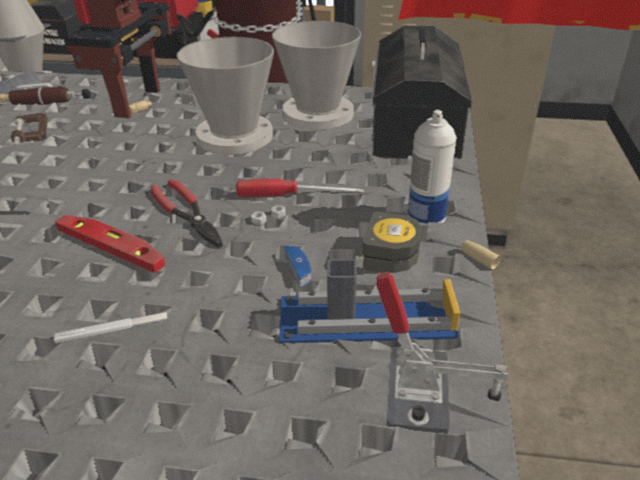

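The top view shows the jig at about (368,220), with the yellow stop at (378,153), the tube top at (371,236), the tape at (290,178) and the magnet at (298,267). A toggle clamp stands on the right at (445,200).

```bash
cat > h.py <<'E'
import numpy as np,cv2
from scipy.spatial.transform import Rotation as R
from workcell import ctrl
def cam(n):
    p=ctrl.camera_params(n);f=240/np.tan(np.radians(p["vfov"]/2))
    return p,f,R.from_rotvec(p["attitude"]).as_matrix()
def ray(n,uv,z):
    p,f,A=cam(n);uv=np.atleast_2d(uv).astype(float)
    d=np.c_[(uv[:,0]-p["cx"])/f,-(uv[:,1]-p["cy"])/f,-np.ones(len(uv))]@A.T
    return (p["eye"]+d*((z-p["eye"][2])/d[:,2])[:,None])[:,:2]
def proj(n,P):
    p,f,A=cam(n);c=(np.atleast_2d(P)-p["eye"])@A
    return np.c_[p["cx"]+f*c[:,0]/-c[:,2],p["cy"]-f*c[:,1]/-c[:,2]]
def biggest(m):
    return max(cv2.findContours(m,cv2.RETR_EXTERNAL,cv2.CHAIN_APPROX_NONE)[0],key=cv2.contourArea)[:,0]
def rect(n,m,z):
    w=ray(n,cv2.convexHull(biggest(m))[:,0],z)
    return cv2.minAreaRect(w.astype(np.float32))
E
python3 - <<'E'
from h import *
im=cv2.imread("pics/top0.png");hsv=cv2.cvtColor(im,cv2.COLOR_BGR2HSV)
b=cv2.inRange(hsv,(100,120,50),(125,255,255));b[:,:330]=0;b[:,410:]=0
b=cv2.morphologyEx(b,cv2.MORPH_CLOSE,np.ones((15,15)))
y=cv2.inRange(hsv,(18,120,80),(32,255,255));y[:,:335]=0;y[200:]=0
for n,m,z in(("blue",b,6),("yellow",y,39)):
    r=rect("top",m,z);print(n,r,cv2.boxPoints(r).round(1).tolist())
cv2.imwrite("pics/c1.png",cv2.resize(im[135:300,310:490],None,fx=3.3,fy=3.3,interpolation=cv2.INTER_CUBIC))
E
```

```text
blue ((501.93548583984375, 323.0224304199219), (89.06014251708984, 236.5633544921875), 84.49272155761719) [[379.8999938964844, 290.0], [615.4000244140625, 267.29998779296875], [623.9000244140625, 356.0], [388.5, 378.70001220703125]]
yellow ((612.9396362304688, 312.6752014160156), (69.90573120117188, 16.840574264526367), 84.48011016845703) [[601.2000122070312, 278.70001220703125], [618.0, 277.1000061035156], [624.7000122070312, 346.70001220703125], [607.9000244140625, 348.29998779296875]]
```

View pics/c1.png

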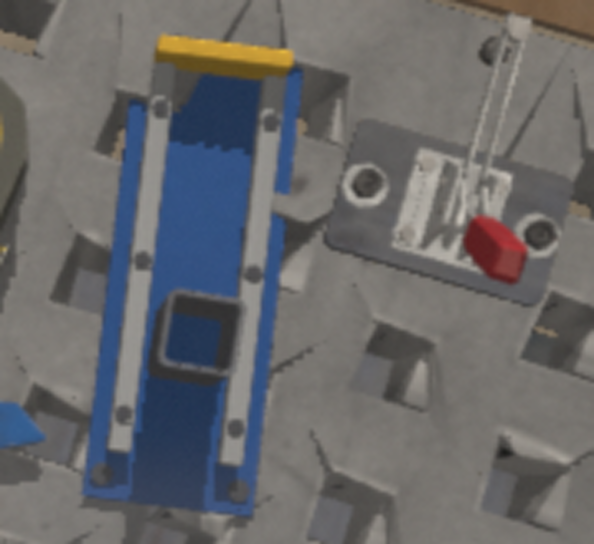

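The tube's upper end is at crop (203,332), which is about (371.5,235.6) in the full picture. The clamp's red handle is tall and close to the right rail, so I'll triangulate its top and the tube, then work out the tool turn.

```bash
cat >> h.py <<'E'
STOP=np.array([611.4,312.9]);TH=np.arctan2(-22.7,235.5)
C=np.array([[np.cos(TH),np.sin(TH)],[-np.sin(TH),np.cos(TH)]])
ORG=STOP-115*C[0]
def jig(w): return (np.atleast_2d(w)-ORG)@C.T
def world(j): return ORG+np.atleast_2d(j)@C
def togo(jx,jy,z,yawdeg=None):
    """shift/turn numbers from present pose to jig (jx,jy), height z, tool y at yaw in jig"""
    o=ctrl.get_obs();T=R.from_rotvec(o["orientation"]).as_matrix()
    d=np.r_[world([jx,jy])[0],z]-o["ee_pos"];out=[(T.T@d/150).round(3)]
    if yawdeg is not None:
        a=TH+np.radians(yawdeg);y=np.array([np.cos(a),np.sin(a),0]);zz=np.array([0,0,-1.])
        G=np.c_[np.cross(y,zz),y,zz];out.append((R.from_matrix(T.T@G).as_rotvec()/(np.pi/4)).round(3))
    return out
E
python3 - <<'E'
from h import *
c=np.array([[172,291],[243,298],[235,373],[163,366]])/3.3+[310,135]
print("tube top jig",jig(ray("top",c,91)).round(1).tolist(),jig(ray("top",c.mean(0),91)))
for z in(60,90,110,130,150):
    w=ray("top",[[460,211]],z);print(z,w,jig(w),proj("side",np.c_[w,[z]]))
print(togo(-90,0,222,0))
E
```

```text
tube top jig [[-12.7, 14.9], [-11.8, -19.2], [-48.0, -19.5], [-48.9, 14.9]] [[-30.34584588  -2.21491473]]
60 [[513.86228702 177.1897136 ]] [[  30.93312723 -144.44254287]] [[398.72181649 367.15709801]]
90 [[509.65970585 185.06372849]] [[  25.99445454 -137.0080751 ]] [[395.18952503 343.96570517]]
110 [[506.85798507 190.31307175]] [[  22.70200607 -132.05176326]] [[392.76387891 328.04003403]]
130 [[504.05626429 195.56241501]] [[  19.40955761 -127.09545142]] [[390.2791926  311.72673227]]
150 [[501.25454351 200.81175827]] [[  16.11710914 -122.13913958]] [[387.73328398 295.01147314]]
[array([-1.869, -1.198,  0.002]), array([-1.00e-03,  1.00e-03,  1.71e+00])]
```

The tube's top is at jig x ≈ -30, and the clamp handle reaches about 170 mm high at jig y ≈ -118. I'll set the gripper's long side along the channel to keep clear of it.

```bash
python3 -m inch '[[-0.3,-0.2,0,0,0,0.2,1],[-0.6,-0.4,0,0,0,0.4,1],[-0.94,-0.6,0,0,0,0.6,1],[-0.94,-0.6,0,0,0,0.85,1],[-0.94,-0.6,0,0,0,0.85,1]]'; python3 -c "
from h import *
print(togo(-95,-1,222,0))"
```

```text
t: 0.78
ee_pos: [304.3, 461.8, 222.6]
orientation: [-1.494, -2.763, 0.0]
ft_force: [0.0, 1.4, -0.2]
width: 41.2
grasp_force: 0.0
[array([-1.082,  0.073,  0.004]), array([-0.  ,  0.  ,  0.86])]
```

```bash
python3 -m inch '[[-0.3,0.02,0,0,0,0.2,1],[-0.6,0.04,0,0,0,0.4,1],[-1,0.07,0,0,0,0.65,1],[-1,0.07,0,0,0,0.86,1],[-1,0.07,0,0,0,0.86,1],[-1,0.07,0,0,0,0.86,1]]'; python3 -c "
from h import *
o=ctrl.get_obs();print(o['width'],o['qpos'],jig(o['ee_pos'][:2]));print(togo(-95,-1,82,0))
cv2.imwrite('pics/top1.png',ctrl.get_image('top')[:,:,::-1])"
```

```text
t: 1.52
ee_pos: [394.3, 343.3, 222.6]
orientation: [-2.319, -2.12, 0.0]
ft_force: [0.6, -0.3, 0.5]
width: 0.6
grasp_force: 0.0
0.558340557049633 [6.93640546e-01 2.73728327e-01 1.85453013e+00 4.92923530e-05
 1.01344672e+00 7.83122894e-01] [[-104.04045587    9.45201667]]
[array([-0.07 ,  0.06 ,  0.937]), array([-0.   ,  0.   ,  0.008])]
```

```bash
python3 -m inch '[[-0.07,0.06,0.3,0,0,0.01,1],[-0.07,0.06,0.6,0,0,0.01,1],[-0.07,0.06,0.93,0,0,0.01,1],[-0.07,0.06,0.93,0,0,0.01,1],[-0.07,0.06,0.93,0,0,0.01,1]]'; python3 -c "
from h import *
o=ctrl.get_obs();print(jig(o['ee_pos'][:2]));print(togo(-75,-2,82,0))
cv2.imwrite('pics/side1.png',ctrl.get_image('side')[:,:,::-1])"
```

```text
t: 2.2
ee_pos: [403.1, 332.2, 84.4]
orientation: [2.332, 2.106, 0.002]
ft_force: [0.2, -0.3, 0.4]
width: 0.6
grasp_force: 0.0
[[-94.14645364  -0.72998784]]
[array([-0.008,  0.128,  0.016]), array([ 0.001, -0.001, -0.007])]
```

View pics/side1.png

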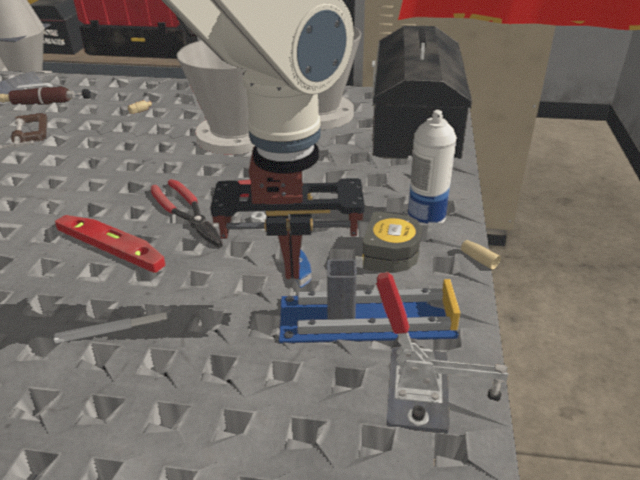

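The tip at (292,280) is behind the tube's top at (342,252), in line with the channel, with the tape and magnet well clear. I'll approach the tube and push slowly.

```bash
python3 -m inch '[[-0.01,0.08,0.03,0,0,0,1],[-0.01,0.14,0.04,0,0,0,1],[-0.01,0.18,0.04,0,0,0,1],[-0.01,0.21,0.04,0,0,0,1],[-0.01,0.24,0.04,0,0,0,1],[-0.01,0.27,0.04,0,0,0,1],[-0.01,0.3,0.04,0,0,0,1],[-0.01,0.33,0.04,0,0,0,1]]'; python3 -c "
from h import *
o=ctrl.get_obs();print(jig(o['ee_pos'][:2]))
cv2.imwrite('pics/side2.png',ctrl.get_image('side')[200:370,230:500,::-1])"
```

```text
t: 3.25
ee_pos: [452.0, 324.6, 77.2]
orientation: [-2.334, -2.103, 0.0]
ft_force: [-1.7, 0.5, 1.2]
width: 0.1
grasp_force: 0.5
[[-44.75153406  -3.60472555]]
```

View pics/side2.png

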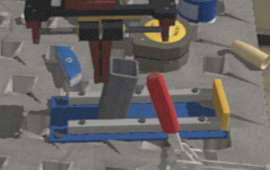

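The tube is leaning towards the stop, with its top at crop (125,65), and the foot hasn't slipped. I'll keep pushing.

```bash
python3 -m inch '[[0.01,0.03,0,0,0,0,1],[0.01,0.06,0,0,0,0,1],[0.01,0.09,0,0,0,0,1],[0.01,0.12,0,0,0,0,1],[0.01,0.15,0,0,0,0,1],[0.01,0.18,0,0,0,0,1],[0.01,0.18,0,0,0,0,1],[0.01,0.18,0,0,0,0,1]]'; python3 -c "
from h import *
o=ctrl.get_obs();print(jig(o['ee_pos'][:2]))
cv2.imwrite('pics/side3.png',ctrl.get_image('side')[200:370,230:500,::-1])"
```

```text
t: 4.3
ee_pos: [478.7, 323.2, 77.1]
orientation: [-2.334, -2.103, 0.0]
ft_force: [-0.9, 0.3, -0.2]
width: 0.6
grasp_force: 0.0
[[-18.07976757  -2.43320736]]
```

View pics/side3.png

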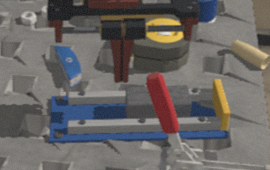

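The tube lies flat between the rails, spanning about crop x 125–195, with a gap to the stop. I'll back off, lower behind the foot and push along.

```bash
python3 -m inch '[[0.01,-0.12,0,0,0,0,1],[0.01,-0.24,0.02,0,0,0,1],[0.01,-0.24,0.18,0,0,0,1],[0.01,-0.24,0.32,0,0,0,1],[0.01,-0.24,0.32,0,0,0,1],[0.01,-0.24,0.32,0,0,0,1]]'; python3 -c "
from h import *
o=ctrl.get_obs();print(jig(o['ee_pos'][:2]));print(togo(10,0,29,0))
cv2.imwrite('pics/top4.png',ctrl.get_image('top')[:,:,::-1])
cv2.imwrite('pics/side4.png',cv2.resize(ctrl.get_image('side')[200:370,230:500,::-1],None,fx=2,fy=2))"
```

```text
t: 5.1
ee_pos: [442.7, 328.8, 29.6]
orientation: [-2.333, -2.104, -0.0]
ft_force: [-0.1, -0.4, -0.2]
width: 0.6
grasp_force: 0.0
[[-54.42533878  -0.37510192]]
[array([0.006, 0.429, 0.004]), array([ 0.   , -0.   , -0.009])]
```

View pics/side4.png

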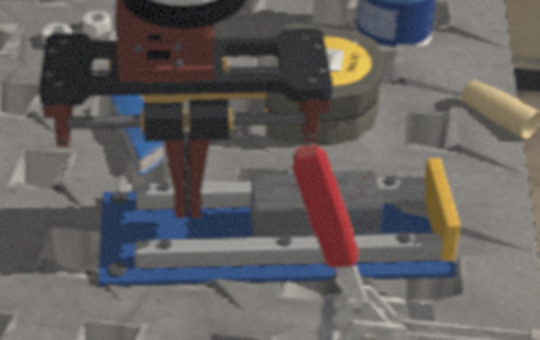

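The tips at (188,215) are in the channel behind the tube's foot end (252,200), and the tube is flat and straight. Pushing now.

```bash
python3 -m inch '[[0,0.07,0,0,0,0,1],[0,0.14,0,0,0,0,1],[0,0.19,0,0,0,0,1],[0,0.23,0,0,0,0,1],[0,0.27,0,0,0,0,1],[0,0.31,0,0,0,0,1],[0,0.35,0,0,0,0,1],[0,0.39,0,0,0,0,1],[0,0.41,0,0,0,0,1],[0,0.42,0,0,0,0,1]]'; python3 -m inch '[[0,0.01,0,0,0,0,1],[0,0.02,0,0,0,0,1]]';  python3 -c "
from h import *
o=ctrl.get_obs();print(jig(o['ee_pos'][:2]))"
```

```text
t: 6.45
ee_pos: [504.2, 321.6, 29.1]
orientation: [-2.333, -2.102, 0.005]
ft_force: [-7.3, 0.8, 6.4]
width: 0.5
grasp_force: 3.9
t: 6.7
ee_pos: [507.0, 321.3, 29.1]
orientation: [-2.333, -2.102, 0.006]
ft_force: [-7.1, 0.3, 5.8]
width: 0.8
grasp_force: 3.7
[[10.26880708 -1.62706439]]
```

```bash
python3 -m inch '[[0,0.01,0,0,0,0,1],[0,0.02,0,0,0,0,1],[0,0.03,0,0,0,0,1]]'; python3 -m inch '[[0,0.01,0,0,0,0,1],[0,0.015,0,0,0,0,1]]'; python3 -c "
from h import *
o=ctrl.get_obs();print(jig(o['ee_pos'][:2]))
cv2.imwrite('pics/side5.png',cv2.resize(ctrl.get_image('side')[230:350,300:500,::-1],None,fx=3,fy=3))"
```

```text
t: 7.08
ee_pos: [511.5, 320.9, 29.1]
orientation: [-2.333, -2.102, 0.006]
ft_force: [-7.4, 1.5, 7.0]
width: 0.4
grasp_force: 3.7
t: 7.32
ee_pos: [513.8, 320.7, 29.1]
orientation: [-2.333, -2.102, 0.005]
ft_force: [-7.2, -0.1, 5.5]
width: 0.2
grasp_force: 3.8
[[17.07654949 -1.65183659]]
```

View pics/side5.png

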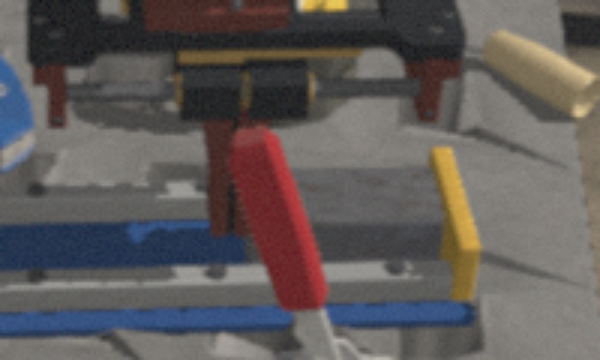

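The tube's leading end at (443,215) is at or very near the stop, but the force hasn't risen. I'll continue in small steps until it does.

```bash
for i in 1; do python3 -m inch '[[0,0.01,0,0,0,0,1],[0,0.01,0,0,0,0,1]]'; python3 -m inch '[[0,0.01,0,0,0,0,1],[0,0.01,0,0,0,0,1]]';  python3 -m inch '[[0,0.01,0,0,0,0,1],[0,0.01,0,0,0,0,1]]'; done
```

```text
t: 7.62
ee_pos: [515.5, 320.5, 29.1]
orientation: [-2.333, -2.102, 0.005]
ft_force: [-7.1, 0.9, 5.5]
width: 0.3
grasp_force: 3.1
t: 7.88
ee_pos: [517.0, 320.4, 29.1]
orientation: [-2.333, -2.102, 0.005]
ft_force: [-5.2, -0.4, 4.7]
width: 0.4
grasp_force: 3.0
t: 8.12
ee_pos: [517.4, 320.3, 29.1]
orientation: [-2.332, -2.101, 0.007]
ft_force: [-10.0, 3.1, 9.0]
width: 0.3
grasp_force: 5.2
```

```bash
python3 -m inch '[[0,0.01,0,0,0,0,1],[0,0.01,0,0,0,0,1]]'; python3 -m inch '[[0,0.01,0,0,0,0,1],[0,0.01,0,0,0,0,1]]'
```

```text
t: 8.38
ee_pos: [517.4, 320.2, 29.1]
orientation: [-2.331, -2.1, 0.011]
ft_force: [-15.0, 3.7, 12.3]
width: 0.4
grasp_force: 8.0
t: 8.62
ee_pos: [517.5, 320.1, 29.1]
orientation: [-2.331, -2.099, 0.014]
ft_force: [-20.9, 5.6, 15.8]
width: 0.6
grasp_force: 10.8
```

The arm has stalled at 517 mm and the force is rising, so the tube is seated. I'll back straight off, rise and check.

```bash
python3 -m inch '[[0,-0.03,0,0,0,0,1],[0,-0.08,0,0,0,0,1],[0,-0.25,0,0,0,0,1],[0,-0.3,0,0,0,0,1],[0,-0.3,-0.3,0,0,0,1],[0,-0.5,-0.6,0,0,0,1],[0,-0.9,-0.95,0,0,0,1],[0,-0.9,-0.95,0,0,0,1],[0,-0.9,-0.95,0,0,0,1]]'; python3 -c "
from h import *
t=ctrl.get_image('top')[:,:,::-1];s=ctrl.get_image('side')[:,:,::-1]
a=cv2.resize(t[135:300,250:430],(400,367),interpolation=3);b=cv2.resize(s[230:350,300:500],(400,240),interpolation=3)
c=np.zeros((367,800,3),np.uint8);c[:,:400]=a;c[:240,400:]=b;cv2.imwrite('pics/f.png',c)"
```

```text
t: 9.75
ee_pos: [389.2, 334.7, 172.4]
orientation: [2.332, 2.104, 0.004]
ft_force: [-0.8, -0.4, -0.1]
width: 0.1
grasp_force: 0.0
```

View pics/f.png

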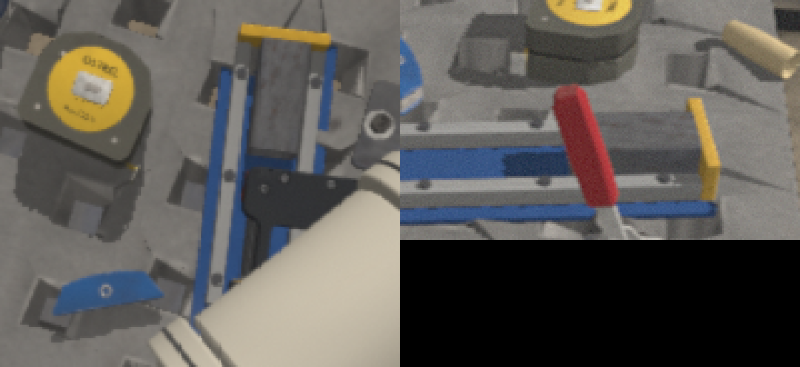

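The tube lies flat and parallel to the rails, with its end flush on the stop (top inset (285,45), side inset (700,150)). The tape and magnet are undisturbed and the robot is clear.

```bash
python3 -c "
from workcell import ctrl
print(ctrl.close_job())"
```

```text
the job is handed in; nothing more can be done
None
```

The job is handed in: I tipped the tube over towards the stop and pushed it along the rails until its former top end sat flush against the stop, using only the closed fingers and leaving the tape and magnet where they were, in about 10 s of robot time with about 27 N peak among the forces read.

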